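# Stagger the bar trays

### The arm

A 6-joint arm with a two-finger parallel gripper is mounted at the origin on a cart in front of the work surface, level with it; the furniture and walls round the work are solid. World frame = base frame: x ahead of the robot, y to its left, z up, the work surface at z = 0. Lengths are in m, angles in rad, forces in N, time in s.
With the tool pointing down it reaches from about 0.325 to 0.925 m from the base axis. Payload 3.1 kg.
Tool frame: the origin (TCP) lies midway between the tips of the shut fingers; the grasp point (between the pads) lies 19 mm behind it; z points along the fingers, y is the line along which they close (so a half turn about z gives the same grasp; the last joint's range is limited). The gripper opens to 85 mm and grips with 20 to 120 N. Pads are 22 mm wide; open, the fingers measure 114 mm over their backs; the gripper's body (76 mm by 85 mm) begins 54 mm behind the grasp point. The pads swing forward as they close: fully open they stand 13 mm farther back than shut.
Start: joints at [-1.351, 0.217, 1.613, -0, 1.311, -0.112], TCP at [0.204, -0.591, 0.231] pointing down, gripper open.
Joint ranges: [-2.75, 2.75], [-0.78, 2.1], [0.31, 2.55], [-1.13, 4.27], [0.13, 2.63], [-2.58, 2.58]. Speed limits (rad/s): [2.79, 2.79, 3.14, 3.14, 3.14, 3.14].

### API

Orientations are given as a rotation vector (axis times angle).
In Python, from workcell import r gives the robot as it stands.
- The arm moves only by the tool servo_tool, never from a script. Its argument "plan" is a list that holds one entry, the list of rows, each a list of 5 numbers: the shift along the tool's x, y, z in mm, then the turn about the tool's z in degrees, then the opening, from 0 (shut) to 1 (fully open). In form: [[[dx, dy, dz, turn, hand], ...]]. A call has exactly 10 rows; each row is the pose to reach, as a shift and turn from the pose commanded when the call began, along the tool's axes at that moment; what a row does not reach only later rows make up. A row lasts 1/12 s, in which the tool goes at most 41.7 mm and 7.16 degrees, less where a joint would pass 70% of its speed; a pose out of reach is approached as far as the arm can. A call with a gripper value outside its range is refused whole. The fingers move at their own pace and stop on an object; "newtons" is the grip in N (left out, the last holds). Time passes only in rows, so rows that repeat a pose let the fingers close, or fill a call up. It gives the time, the measured TCP pose, the force, the opening and the grip force at its end, in the units of the state.
- r.state(): the state, without advancing time (a new reading comes with each control period).
- r.capture(name): name is "side" or "top" or "wrist"; returns the picture (480x640x3 uint8, red, green, blue); there is no depth.
- r.camera_params(name): a dict with "vertical_fov" (degrees; the focal length in pixels is half the picture's height over the tangent of half this angle, whatever the lens; pixels are square), "cx", "cy" (the principal point, pixels), "eye" and "orientation" of the camera in the world. Camera axes: x right, y up, looking along -z (the intrinsics and any distortion apply to the point x, -y, -z); pixel columns grow to the right and rows downward; lengths in m; the calibration is good to about 2 mm. A picture is of the moment at which its call begins: read the wrist's pose just before it. camera_params takes no time and is no camera call; for the wrist camera it gives the pose at the moment of the call.
- r.hand_in(): hands the job in; it is judged then, once.
The state is a dict: "time_s": time; "q": joint angles; "joint_velocities": joint speeds; "joint_efforts": joint torques, N m; "tool_pos": TCP position; "orientation": TCP orientation; "force": force on the tool from outside, world axes, zero at the start; "ft_torque": the same for the moment, N m; "opening": finger opening in m; "grip_force": force on a finger pad.
Only numpy, scipy, OpenCV 4.12 (cv2) and the standard library are available. Lean on these libraries where they do the work, as an engineer would, in place of code of your own. Each camera call takes 0.05 s, during which the arm holds its last target. There are 200 camera calls.

### The job

Stack the blue and yellow bar trays on the dark wooden tray, staggered so that one end of each lower tray stays open: set the blue tray on the wooden one in line with it but shifted about 3 cm lengthwise towards the back wall, then set the yellow tray on the blue one shifted about 3 cm back towards the robot, so it ends up straight above the wooden tray. Each tray must lie level on the lip of the one below; leave the wooden tray where it stands and do not disturb the red tray.

Things in the scene. Friction and masses are not known exactly. Their poses are not given: they have to be found in the camera images.
- wood_tray: dark wooden tray with wine corks fixed inside, about 0.35 kg, loose: bottom of the stack. Size in mm: 130 long (x) x 56 wide (y) x 38 high, same shape as the other trays; flat underside, 4 thick walls, floor and flat folded-in lip 12 wide round the open top, so the next tray rests on the lip. Origin: centre of the underside; x runs along the length, and away from the robot within 15 degrees at the start; z up. Small steel card holder on each end face. 
- blue_tray: blue tray with metal bottle caps fixed inside, about 0.2 kg: middle of the stack. Size in mm: 130 long (x) x 56 wide (y) x 38 high, same shape as the other trays; flat underside, 4 thick walls, floor and flat folded-in lip 12 wide round the open top, so the next tray rests on the lip. Origin: centre of the underside; x runs along the length, and away from the robot within 15 degrees at the start; z up. Small steel card holder on each end face. 
- yellow_tray: yellow tray with cocktail picks fixed inside, about 0.2 kg: top of the stack. Size in mm: 130 long (x) x 56 wide (y) x 38 high, same shape as the other trays; flat underside, 4 thick walls, floor and flat folded-in lip 12 wide round the open top, so the next tray rests on the lip. Origin: centre of the underside; x runs along the length, and away from the robot within 15 degrees at the start; z up. Small steel card holder on each end face. 
- red_tray: red, empty tray, about 0.2 kg, not part of the stack. Size in mm: 130 long (x) x 56 wide (y) x 38 high, same shape as the other trays; flat underside, 4 thick walls, floor and flat folded-in lip 12 wide round the open top, so the next tray rests on the lip. Origin: centre of the underside; x runs along the length, and away from the robot within 15 degrees at the start; z up. Small steel card holder on each end face. 

How it is judged:
On the way:
1. the blue tray rests on the lip of the wooden tray, shifted 15 to 45 mm towards the wall (x of blue_tray in the frame of wood_tray between 0.015 and 0.045 m and y of blue_tray in the frame of wood_tray between -0.011 and 0.011 m and z of blue_tray in the frame of wood_tray between 0.034 and 0.042 m and angle between blue_tray's own z axis and vertical below 0.06 rad and angle between the x axis of blue_tray and the x axis of wood_tray, either way round below 0.18 rad and contact force between blue_tray and wood_tray above 0.3 N and linear speed of blue_tray below 0.02 m/s), for 0.2 s.
At the end, for the whole second after the job is handed in: Blue tray on the wooden one, 15-45 mm towards the wall; yellow on the blue, 15-45 mm back, within 20 mm of above the wooden one lengthwise; each within 11 mm sideways, 10 degrees in line, 3 degrees of level, at rest. Wooden and red trays within 25 mm of their starts (all of step 1 and x of yellow_tray in the frame of blue_tray between -0.045 and -0.015 m and y of yellow_tray in the frame of blue_tray between -0.011 and 0.011 m and z of yellow_tray in the frame of blue_tray between 0.034 and 0.042 m and angle between yellow_tray's own z axis and vertical below 0.06 rad and angle between the x axis of yellow_tray and the x axis of blue_tray, either way round below 0.18 rad and contact force between yellow_tray and blue_tray above 0.3 N and linear speed of yellow_tray below 0.02 m/s and x of yellow_tray in the frame of wood_tray between -0.02 and 0.02 m and distance of each of wood_tray, red_tray from where it was at the start of the episode below 0.025 m); the robot touches nothing.
It fails at once if the red tray is pushed or lifted more than 25 mm away (distance of red_tray from where it was at the start of the episode above 0.025 m).
It also fails if it takes over 51 s, if anything falls off the work surface, if the arm or the gripper's body presses on something with over 40 N, if the wrist force passes 120 N, or if a joint passes its speed limit or range.

## Working session

There is one attempt and no reset: what is moved stays moved. The work goes in short steps, Python scripts to look and compute and a tool call to move; the robot and the scene stay as the last step left them, time stands still between calls to the robot, and variables do not carry over. Pictures are saved under pics/ and viewed, at most 10 in all, crops included, and the job is handed in when it is done.

Besides the shell and the picture viewer there is one more tool, called as a command line: name --argument value ..., lists and objects as JSON in quotes. servo_tool: Moves the arm, as the interface text tells. Its arguments: {"type":"object","properties":{"plan":{"type":"array","items":{"type":"array","items":{"type":"array","items":{"type":"number"}}}},"newtons":{"type":"number"}},"required":["plan"]}

```bash
mkdir -p pics; ls; python3 - <<'E'
from workcell import r
import cv2,numpy as np
s=r.state();print(s)
a=r.capture("top");b=r.capture("side")
cv2.imwrite("pics/top0.png",a[:,:,::-1]);cv2.imwrite("pics/side0.png",b[:,:,::-1])
for n in("top","side","wrist"):print(n,r.camera_params(n))
E
```

```text
pics
{'time_s': 0.0, 'q': array([-1.35115443e+00,  2.17765776e-01,  1.61496799e+00, -1.39348919e-05,
        1.31129688e+00, -1.12209611e-01]), 'joint_velocities': array([ 0.00117245,  0.000611  ,  0.00069186,  0.00247967, -0.00076824,
        0.00024915]), 'joint_efforts': array([ 1.06500477e-04, -3.96839297e+01, -3.03854299e+01, -8.53173992e-05,
        9.75105475e-03,  6.79324287e-06]), 'tool_pos': array([ 0.20344986, -0.59007761,  0.22994339]), 'orientation': array([-3.09604436e+00, -5.18486126e-01,  2.26555153e-04]), 'force': array([-0.65137844,  0.84810589,  0.86524398]), 'ft_torque': array([-0.00554118,  0.04018638,  0.00045355]), 'grip_force': 0.0, 'opening': 0.08549496227570558}
top {'vertical_fov': 48.478523610032354, 'cx': 319.8388344336023, 'cy': 243.15167168603134, 'eye': array([0.23686731, 0.04540938, 1.2592675 ]), 'orientation': array([ 0.12739257, -0.14790502, -1.58147961])}
side {'vertical_fov': 43.90044799701599, 'cx': 325.87730858798017, 'cy': 242.01870377928878, 'eye': array([-0.70031509,  0.43256854,  0.62332496]), 'orientation': array([ 0.7846076 , -1.06996612, -1.68385945])}
wrist {'vertical_fov': 58.31933045994003, 'cx': 322.4912853857583, 'cy': 246.87598268910438, 'eye': array([ 0.27398082, -0.56627378,  0.373407  ]), 'orientation': array([-0.25572679,  0.18579406, -1.22939262])}
```

View pics/top0.png

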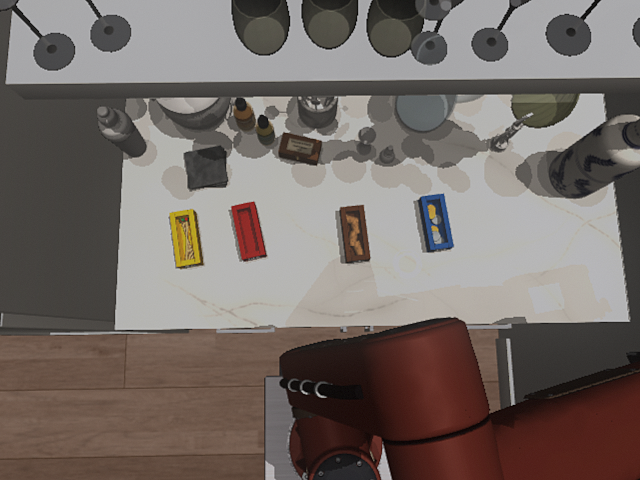

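View pics/side0.png

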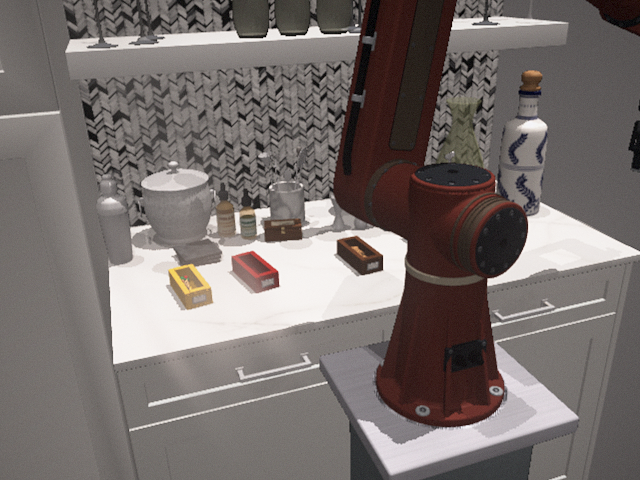

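The top view shows the yellow tray at (186,238), red at (249,231), wood at (354,234) and blue at (435,222). In front of them is clear space, and a shelf hangs over the back. The side view shows yellow, red and wood, with blue hidden behind the arm.

```bash
cat > h.py <<'E'
from workcell import r
import cv2,numpy as np
from scipy.spatial.transform import Rotation as R
HUE={'yellow':(20,35,130),'red':(174,184,120),'blue':(105,125,120),'wood':(3,16,80)}
def plane(p,uv,z):
    f=240/np.tan(np.radians(p['vertical_fov']/2));uv=np.atleast_2d(uv).astype(float)
    d=np.c_[(uv[:,0]-p['cx'])/f,-(uv[:,1]-p['cy'])/f,-np.ones(len(uv))]
    d=R.from_rotvec(p['orientation']).apply(d)
    return (p['eye']+d*((z-p['eye'][2])/d[:,2])[:,None])[:,:2]
def mask(im,c):
    h=cv2.cvtColor(im,cv2.COLOR_RGB2HSV);H=h[:,:,0].astype(int)
    lo,hi,s=HUE[c];H=np.where((hi>180)&(H<90),H+180,H)
    m=((H>=lo)&(H<=hi)&(h[:,:,1]>s)).astype(np.uint8)
    return cv2.morphologyEx(m,cv2.MORPH_CLOSE,np.ones((5,5)))
def rect(im,p,c,z,roi=None,vmin=0):
    m=mask(im,c)
    if vmin: m&=(cv2.cvtColor(im,cv2.COLOR_RGB2HSV)[:,:,2]>vmin).astype(np.uint8)
    if roi: k=np.zeros_like(m);k[roi[1]:roi[3],roi[0]:roi[2]]=1;m&=k
    cs,_=cv2.findContours(m,cv2.RETR_EXTERNAL,cv2.CHAIN_APPROX_NONE)
    q=max(cs,key=cv2.contourArea)
    w=plane(p,q[:,0],z);b=cv2.boxPoints(cv2.minAreaRect((w*1000).astype(np.float32)))/1000
    e=[b[1]-b[0],b[2]-b[1]];e.sort(key=np.linalg.norm);l=e[1]*np.sign(e[1][0])
    return b.mean(0).round(4),np.degrees(np.arctan2(l[1],l[0])).round(2),[np.linalg.norm(x).round(4) for x in e],q[:,0].mean(0).round(0)
E
python3 - <<'E'
from h import *
im=cv2.imread("pics/top0.png")[:,:,::-1].copy();p=r.camera_params("top")
for c in HUE:print(c,rect(im,p,c,.038,(140,180,480,290)))
s=r.state();w=r.camera_params("wrist");T=R.from_rotvec(s['orientation'])
print(T.as_matrix().round(3),T.inv().apply(w['eye']-s['tool_pos']),(T.inv()*R.from_rotvec(w['orientation'])).as_matrix().round(3))
E
```

```text
yellow (array([0.4712, 0.3395], dtype=float32), np.float32(9.21), [np.float32(0.062), np.float32(0.1306)], array([186., 238.]))
red (array([0.4853, 0.1948], dtype=float32), np.float32(12.16), [np.float32(0.0569), np.float32(0.1328)], array([248., 231.]))
blue (array([ 0.5009, -0.2476], dtype=float32), np.float32(7.26), [np.float32(0.0549), np.float32(0.1294)], array([437., 222.]))
wood (array([ 0.4762, -0.0539], dtype=float32), np.float32(5.21), [np.float32(0.0554), np.float32(0.1293)], array([355., 233.]))
[[ 0.945  0.326 -0.   ]
 [ 0.326 -0.945  0.002]
 [ 0.    -0.002 -1.   ]] [ 7.45181936e-02  4.68248459e-05 -1.43311180e-01] [[-0.     0.956  0.292]
 [ 1.     0.     0.   ]
 [ 0.     0.292 -0.956]]
```

servo_tool --plan '[[[39,-23,0,2,1],[78,-45,0,4,1],[118,-68,0,6,1],[157,-90,0,8,1],[196,-113,0,10,1],[235,-136,0,12,1],[274,-158,0,12,1],[314,-181,0,12,1],[353,-203,0,12,1],[392,-226,0,12,1]]]'

```text
time_s: 0.93
tool_pos: [0.4779, -0.2747, 0.2309]
orientation: [-3.135, -0.192, 0.001]
force: [0.1, 0.2, -0.1]
opening: 0.0854
grip_force: 0.0
```

```bash
cat >> h.py <<'E'
def rel(xy,head):
    s=r.state();M=R.from_rotvec(s['orientation']).as_matrix()
    h=np.degrees(np.arctan2(M[1,0],M[0,0]))
    d=M.T@np.r_[np.array(xy)-s['tool_pos'][:2],0]*1000
    print('t',round(s['time_s'],2),'tcp',s['tool_pos'].round(4),'head',h.round(2),'dxy',d.round(1)[:2],'turn',round(h-head,2),'tilt',M[2].round(3))
E
python3 - <<'E'
from h import *
p=r.camera_params("wrist");im=r.capture("wrist");cv2.imwrite("pics/w1.png",im[:,:,::-1])
a=rect(im,p,'blue',.038);print(a)
rel(a[0],a[1])
E
```

```text
(array([ 0.4997, -0.2482], dtype=float32), np.float32(7.09), [np.float32(0.0556), np.float32(0.1292)], array([292., 176.]))
t 0.98 tcp [ 0.4825 -0.2684  0.231 ] head 7.3 dxy [ 19.7 -17.8] turn 0.21 tilt [ 0.005 -0.006 -1.   ]
```

View pics/w1.png

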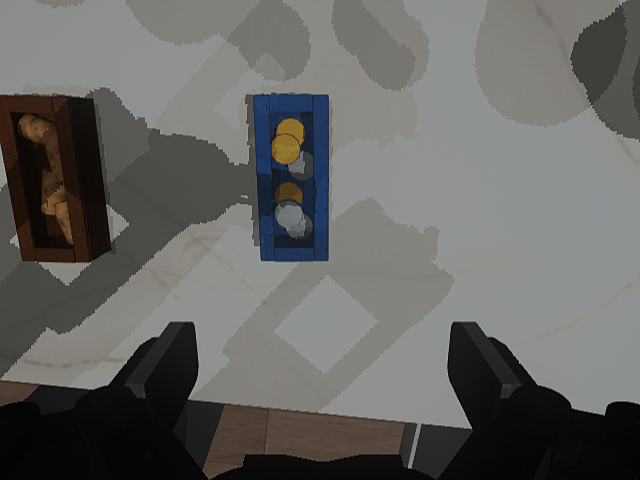

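The wrist view shows blue at (292,176), which agrees with the top estimate within 1 mm. Wood is at the left (55,180).

servo_tool --plan '[[[0,0,15,0,1],[0,0,40,0,1],[0,0,70,0,1],[0,0,95,0,1],[0,0,115,0,1],[0,0,130,0,1],[0,0,140,0,1],[0,0,140,0,1],[0,0,140,0,1],[0,0,140,0,1]]]'

```text
time_s: 1.82
tool_pos: [0.4779, -0.2773, 0.0924]
orientation: [3.134, 0.192, 0.002]
force: [-0.2, -0.6, 0.9]
opening: 0.0855
grip_force: 0.0
```

```bash
python3 - <<'E'
from h import *
p=r.camera_params("wrist");im=r.capture("wrist")
a=rect(im,p,'blue',.038);print(a)
rel(a[0],a[1]);rel([.4997,-.2482],7.1)
E
```

```text
(array([ 0.4993, -0.2481], dtype=float32), np.float32(7.08), [np.float32(0.0553), np.float32(0.1296)], array([266., 209.]))
t 1.87 tcp [ 0.4782 -0.2775  0.0928] head 7.01 dxy [ 24.5 -26.6] turn -0.07 tilt [ 0.002  0.002 -1.   ]
t 1.87 tcp [ 0.4782 -0.2775  0.0928] head 7.01 dxy [ 24.9 -26.5] turn -0.09 tilt [ 0.002  0.002 -1.   ]
```

servo_tool --plan '[[[13,-13,0,0,1],[25,-26.5,0,0,1],[25,-26.5,20,0,1],[25,-26.5,40,0,1],[25,-26.5,60,0,1],[25,-26.5,75,0,1],[25,-26.5,85,0,1],[25,-26.5,90,0,1],[25,-26.5,90,0,1],[25,-26.5,90,0,1]]]'

```text
time_s: 2.7
tool_pos: [0.4995, -0.2479, 0.0022]
orientation: [3.135, 0.192, 0.002]
force: [0.6, -0.8, -0.2]
opening: 0.0852
grip_force: 0.0
```

servo_tool --plan '[[[0,0,0,0,0.4],[0,0,0,0,0.4],[0,0,0,0,0.4],[0,0,0,0,0.4],[0,0,0,0,0.4],[0,0,0,0,0.4],[0,0,0,0,0.4],[0,0,0,0,0.4],[0,0,0,0,0.4],[0,0,0,0,0.4]]]' --newtons 40

```text
time_s: 3.53
tool_pos: [0.4998, -0.2481, 0.0026]
orientation: [3.134, 0.192, 0.003]
force: [-0.5, -0.2, 6.1]
opening: 0.0557
grip_force: 44.3
```

servo_tool --plan '[[[0,0,-5,0,0.4],[0,0,-15,0,0.4],[0,0,-30,0,0.4],[0,0,-45,0,0.4],[0,0,-60,0,0.4],[0,0,-75,0,0.4],[0,0,-88,0,0.4],[0,0,-96,0,0.4],[0,0,-100,0,0.4],[0,0,-100,0,0.4]]]'

```text
time_s: 4.37
tool_pos: [0.4992, -0.2476, 0.1023]
orientation: [3.135, 0.192, 0.002]
force: [-0.1, -0.2, -1.4]
opening: 0.0556
grip_force: 43.6
```

```bash
python3 - <<'E'
from h import *
p=r.camera_params("wrist");im=r.capture("wrist");cv2.imwrite("pics/w2.png",im[:,:,::-1])
z=r.state()['tool_pos'][2]
print('blue',rect(im,p,'blue',.038+z-.0025))
p=r.camera_params("top");im=r.capture("top")
w=rect(im,p,'wood',.038,(300,180,400,290));print(w)
h=np.radians(w[1]);t=np.array(w[0])+.03*np.array([np.cos(h),np.sin(h)])
rel(t,w[1])
E
```

```text
blue (array([ 0.5169, -0.2457], dtype=float32), np.float32(6.53), [np.float32(0.0593), np.float32(0.0977)], array([314., 313.]))
(array([ 0.4761, -0.0541], dtype=float32), np.float32(5.41), [np.float32(0.0556), np.float32(0.1297)], array([355., 233.]))
t 4.47 tcp [ 0.4983 -0.247   0.1007] head 7.01 dxy [  31.5 -193.3] turn 1.6 tilt [-0.001 -0.001 -1.   ]
```

View pics/w2.png

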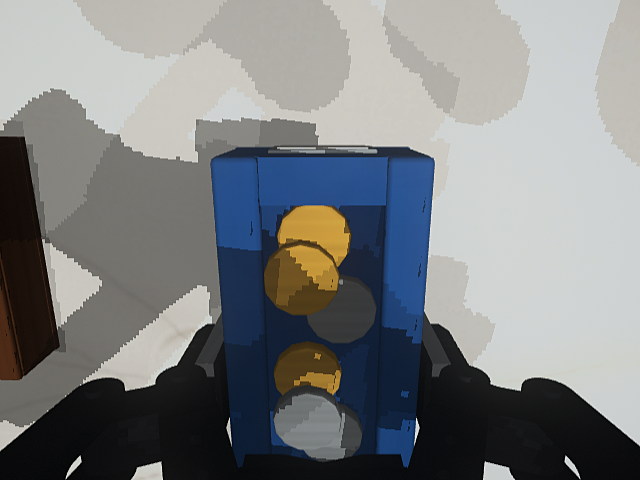

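Blue is held straight and centred between the fingers (tray spans columns 212–434). Moving above the wooden tray.

servo_tool --plan '[[[3,-12,0,0,0.4],[7,-37,0,0.5,0.4],[12,-65,0,1,0.4],[16,-93,0,1.6,0.4],[20,-121,0,1.6,0.4],[25,-149,0,1.6,0.4],[28,-172,0,1.6,0.4],[30,-187,0,1.6,0.4],[30.5,-193,0,1.6,0.4],[30.5,-193,0,1.6,0.4]]]'

```text
time_s: 5.3
tool_pos: [0.5044, -0.0501, 0.1003]
orientation: [-3.137, -0.152, 0.003]
force: [0.2, -0.4, -2.0]
opening: 0.0552
grip_force: 43.5
```

```bash
python3 - <<'E'
from h import *
p=r.camera_params("wrist");im=r.capture("wrist");s=r.state()
rel([.4761+.0299,-.0541+.0028],5.3)
m=mask(im,'blue');cs,_=cv2.findContours(m,0,1);q=max(cs,key=cv2.contourArea)[:,0]
# far top corners at lip height
c=cv2.boundingRect(q);print(c)
for row in (157,165,200):
    x=np.where(m[row])[0]; 
    if len(x):print(row,plane(p,[[x.min(),row],[x.max(),row]],s['tool_pos'][2]+.0355).round(4).tolist())
p=r.camera_params("top");im=r.capture("top");cv2.imwrite("pics/t3.png",cv2.resize(im[150:310,260:460,::-1],None,fx=3,fy=3))
print(rect(im,p,'blue',s['tool_pos'][2]+.0355))
E
```

```text
t 5.35 tcp [ 0.5048 -0.0513  0.1006] head 5.51 dxy [1.2 0.1] turn 0.21 tilt [-0.001 -0.    -1.   ]
(211, 148, 224, 320)
157 [[0.5664, -0.0176], [0.5715, -0.0699]]
165 [[0.5644, -0.0167], [0.5697, -0.0714]]
200 [[0.5557, -0.0176], [0.561, -0.0722]]
(array([ 0.5545, -0.02  ], dtype=float32), np.float32(-1.34), [np.float32(0.0022), np.float32(0.0226)], array([342., 189.]))
```

View pics/t3.png

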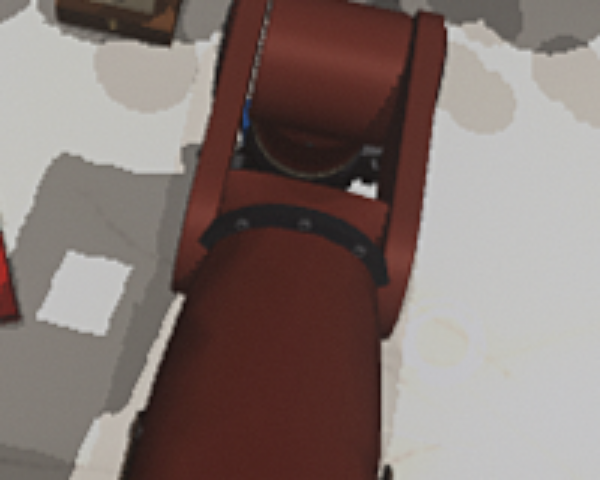

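The top view is blocked by the forearm, but the wrist camera puts the blue far edge about where it should be. Lowering.

servo_tool --plan '[[[1,0,10,0,0.4],[1,0,22,0,0.4],[1,0,34,0,0.4],[1,0,44,0,0.4],[1,0,51,0,0.4],[1,0,55,0,0.4],[1,0,57,0,0.4],[1,0,58.5,0,0.4],[1,0,59.5,0,0.4],[1,0,60,0,0.4]]]'

```text
time_s: 6.23
tool_pos: [0.507, -0.052, 0.0417]
orientation: [3.138, 0.148, 0.002]
force: [-0.1, -0.2, -2.1]
opening: 0.0556
grip_force: 43.6
```

servo_tool --plan '[[[0,0,0.5,0,0.4],[0,0,0.5,0,0.4],[0,0,1,0,0.4],[0,0,1,0,0.4],[0,0,1,0,0.4],[0,0,1,0,0.4],[0,0,1,0,0.4],[0,0,1,0,0.4],[0,0,1,0,0.4],[0,0,1,0,0.4]]]'

```text
time_s: 7.07
tool_pos: [0.5068, -0.052, 0.0406]
orientation: [3.138, 0.148, 0.001]
force: [-0.6, -0.8, 0.1]
opening: 0.0558
grip_force: 43.9
```

Contact: the 2 N weight is off the wrist. Release and rise.

servo_tool --plan '[[[0,0,0,0,0.5],[0,0,0,0,0.7],[0,0,0,0,0.85],[0,0,0,0,1],[0,0,0,0,1],[0,0,0,0,1],[0,0,-10,0,1],[0,0,-30,0,1],[0,0,-60,0,1],[0,0,-90,0,1]]]'

```text
time_s: 7.9
tool_pos: [0.5054, -0.0517, 0.1309]
orientation: [-3.137, -0.148, 0.004]
force: [0.9, -0.4, 0.8]
opening: 0.0857
grip_force: 0.0
```

servo_tool --plan '[[[0,0,-40,0,1],[0,0,-80,0,1],[0,0,-80,0,1],[-5,-25,-80,0,1],[-10,-65,-80,0,1],[-15,-105,-80,0,1],[-20,-145,-80,0,1],[-25,-185,-80,0,1],[-25,-215,-80,0,1],[-25,-235,-80,0,1]]]'

```text
time_s: 8.73
tool_pos: [0.4585, 0.1825, 0.211]
orientation: [-3.137, -0.152, -0.002]
force: [0.5, -0.6, -0.8]
opening: 0.0855
grip_force: 0.0
```

```bash
python3 - <<'E'
from h import *
p=r.camera_params("top");im=r.capture("top");cv2.imwrite("pics/t4.png",cv2.resize(im[130:310,130:430,::-1],None,fx=2.6,fy=2.6))
for c,z in(('wood',.038),('blue',.076),('red',.038),('yellow',.038)):print(c,rect(im,p,c,z,(140,170,480,290)))
y=rect(im,p,'yellow',.038,(140,170,480,290));rel(y[0],y[1])
E
```

```text
wood (array([0.4923, 0.2535], dtype=float32), np.float32(10.55), [np.float32(0.2103), np.float32(0.3256)], array([223., 229.]))
blue (array([ 0.5082, -0.051 ], dtype=float32), np.float32(5.62), [np.float32(0.0548), np.float32(0.1291)], array([354., 216.]))
red (array([0.4924, 0.2525], dtype=float32), np.float32(10.2), [np.float32(0.2091), np.float32(0.3245)], array([225., 241.]))
yellow (array([0.4669, 0.3625], dtype=float32), np.float32(9.61), [np.float32(0.0149), np.float32(0.1302)], array([176., 239.]))
t 8.78 tcp [0.4584 0.1847 0.2111] head 5.61 dxy [  25.8 -176.1] turn -4.0 tilt [ 0.001 -0.004 -1.   ]
```

View pics/t4.png

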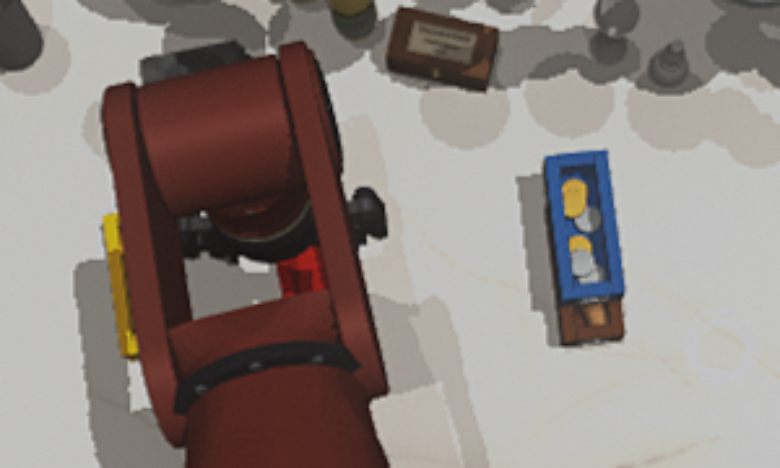

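Blue sits on wood at (354,216) in the full top image, shifted about 32 mm to the wall and aligned. Next, go above yellow.

servo_tool --plan '[[[5,-20,0,-1,1],[9,-45,0,-2,1],[14,-75,0,-3,1],[20,-105,0,-4,1],[25,-130,20,-4,1],[27,-143,40,-4,1],[27,-148,50,-4,1],[27,-148,50,-4,1],[27,-148,50,-4,1],[27,-148,50,-4,1]]]'

```text
time_s: 9.62
tool_pos: [0.473, 0.3288, 0.1613]
orientation: [3.131, 0.256, 0.002]
force: [-0.1, -0.5, -0.3]
opening: 0.0857
grip_force: 0.0
```

```bash
python3 - <<'E'
from h import *
p=r.camera_params("wrist");im=r.capture("wrist");cv2.imwrite("pics/w5.png",im[:,:,::-1])
a=rect(im,p,'yellow',.038);print(a);rel(a[0],a[1])
E
```

```text
(array([0.47  , 0.3423], dtype=float32), np.float32(9.04), [np.float32(0.0557), np.float32(0.1307)], array([301., 229.]))
t 9.67 tcp [0.4733 0.3288 0.1618] head 9.34 dxy [ -1.1 -13.8] turn 0.3 tilt [ 0.002 -0.    -1.   ]
```

View pics/w5.png

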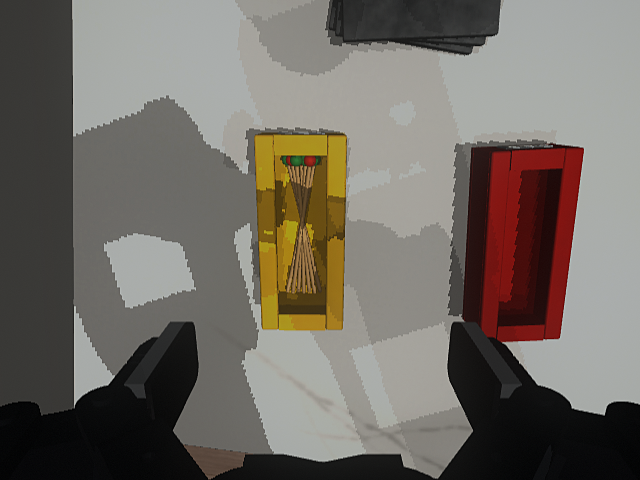

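Yellow is clear at (301,229) with the right size (56×131 mm), and red is well off to the right. Descending and gripping.

servo_tool --plan '[[[-1,-7,5,0.3,1],[-1,-14,20,0.3,1],[-1,-14,45,0.3,1],[-1,-14,70,0.3,1],[-1,-14,95,0.3,1],[-1,-14,120,0.3,1],[-1,-14,140,0.3,1],[-1,-14,153,0.3,1],[-1,-14,159,0.3,1],[-1,-14,159,0.3,1]]]'

```text
time_s: 10.5
tool_pos: [0.4684, 0.3427, 0.0003]
orientation: [3.131, 0.249, -0.003]
force: [0.2, 0.2, 0.1]
opening: 0.085
grip_force: 0.0
```

servo_tool --plan '[[[0,0,0,0,1],[0,0,0,0,0.4],[0,0,0,0,0.4],[0,0,0,0,0.4],[0,0,0,0,0.4],[0,0,0,0,0.4],[0,0,0,0,0.4],[0,0,0,0,0.4],[0,0,0,0,0.4],[0,0,0,0,0.4]]]' --newtons 40

```text
time_s: 11.33
tool_pos: [0.4704, 0.3439, 0.0031]
orientation: [-3.131, -0.25, -0.004]
force: [-0.0, -0.8, 5.3]
opening: 0.0555
grip_force: 44.9
```

servo_tool --plan '[[[0,0,-5,0,0.4],[0,0,-15,0,0.4],[0,0,-32,0,0.4],[0,0,-52,0,0.4],[0,0,-75,0,0.4],[0,0,-98,0,0.4],[0,0,-120,0,0.4],[0,0,-135,0,0.4],[0,0,-140,0,0.4],[0,0,-140,0,0.4]]]'

```text
time_s: 12.17
tool_pos: [0.4699, 0.3438, 0.1432]
orientation: [-3.13, -0.249, -0.005]
force: [0.0, 0.2, -1.6]
opening: 0.0551
grip_force: 44.0
```

```bash
python3 - <<'E'
from h import *
p=r.camera_params("top");im=r.capture("top")
b=rect(im,p,'blue',.076,(320,170,400,290));print(b,rect(im,p,'red',.038,(215,190,280,270)))
h=np.radians(5.5);rel(np.array(b[0])-.03*np.array([np.cos(h),np.sin(h)]),5.5)
E
```

```text
(array([ 0.5082, -0.051 ], dtype=float32), np.float32(5.62), [np.float32(0.0548), np.float32(0.1291)], array([354., 216.])) (array([0.485 , 0.1948], dtype=float32), np.float32(11.79), [np.float32(0.0569), np.float32(0.1334)], array([248., 231.]))
t 12.22 tcp [0.4689 0.3432 0.1415] head 9.11 dxy [-53.6 393.5] turn 3.61 tilt [ 0. -0. -1.]
```

servo_tool --plan '[[[-1,8,0,0,0.4],[-3,24,0,0.4,0.4],[-6,44,0,0.8,0.4],[-9,66,0,1.2,0.4],[-12,89,0,1.6,0.4],[-15,112,0,2,0.4],[-18,135,0,2.4,0.4],[-21,158,0,2.8,0.4],[-25,181,0,3.2,0.4],[-28,204,0,3.6,0.4]]]'

```text
time_s: 13.05
tool_pos: [0.4716, 0.1355, 0.1391]
orientation: [3.137, 0.15, -0.007]
force: [-0.1, 0.0, -1.4]
opening: 0.0556
grip_force: 44.0
```

servo_tool --plan '[[[-2,23,0,0,0.4],[-5,46,0,0,0.4],[-7,69,0,0,0.4],[-9,92,0,0,0.4],[-11,115,0,0,0.4],[-12,138,0,0,0.4],[-13,157,0,0,0.4],[-14,172,0,0,0.4],[-14,180,0,0,0.4],[-14,180,0,0,0.4]]]'

```text
time_s: 13.88
tool_pos: [0.4759, -0.0445, 0.1399]
orientation: [-3.138, -0.147, 0.004]
force: [-0.9, 0.4, -2.1]
opening: 0.0555
grip_force: 43.9
```

```bash
python3 - <<'E'
from h import *
rel([.4783,-.0539],5.5)
p=r.camera_params("wrist");im=r.capture("wrist");cv2.imwrite("pics/w6.png",im[:,:,::-1]);s=r.state()
m=mask(im,'yellow')
for row in (157,165,200):
    x=np.where(m[row])[0]
    if len(x):print(row,plane(p,[[x.min(),row],[x.max(),row]],s['tool_pos'][2]+.035).round(4).tolist())
rel([.4783,-.0539],5.5)
E
```

```text
t 13.88 tcp [ 0.4759 -0.0445  0.1399] head 5.37 dxy [1.5 9.6] turn -0.13 tilt [-0.003 -0.    -1.   ]
157 [[0.5381, -0.014], [0.5427, -0.0629]]
165 [[0.5359, -0.0114], [0.5411, -0.066]]
200 [[0.5272, -0.012], [0.5323, -0.0669]]
t 13.93 tcp [ 0.476  -0.0435  0.1401] head 5.4 dxy [ 1.3 10.6] turn -0.1 tilt [-0.002 -0.001 -1.   ]
```

View pics/w6.png

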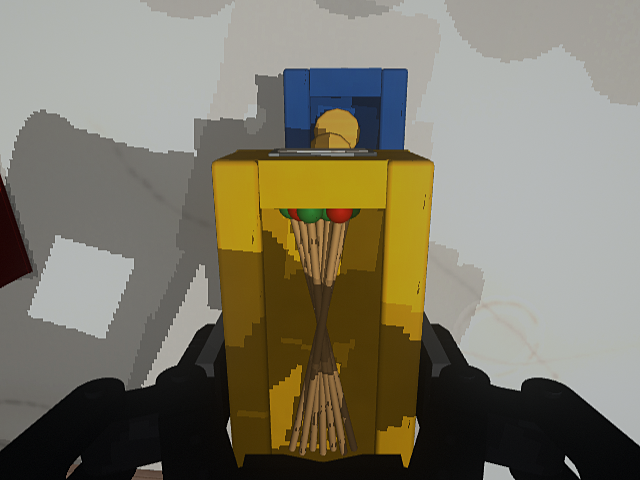

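Yellow is held straight (columns 213–434, centre 323). The blue end ahead is centred at 346, which confirms a further ~10 mm to tool +y.

servo_tool --plan '[[[1,5,0,0,0.4],[1.5,10,4,0,0.4],[1.5,10,15,0,0.4],[1.5,10,28,0,0.4],[1.5,10,40,0,0.4],[1.5,10,49,0,0.4],[1.5,10,54,0,0.4],[1.5,10,57,0,0.4],[1.5,10,59,0,0.4],[1.5,10,59,0,0.4]]]'

```text
time_s: 14.77
tool_pos: [0.4796, -0.0529, 0.0821]
orientation: [-3.138, -0.151, 0.0]
force: [-0.1, -0.0, -2.7]
opening: 0.0558
grip_force: 44.0
```

servo_tool --plan '[[[0,0,0,0,0.4],[0,0,0,0,0.4],[0,0,0,0,0.4],[0,0,0.5,0,0.4],[0,0,0.5,0,0.4],[0,0,0.5,0,0.4],[0,0,1,0,0.4],[0,0,1,0,0.4],[0,0,1,0,0.4],[0,0,1,0,0.4]]]'

```text
time_s: 15.6
tool_pos: [0.4795, -0.0529, 0.0813]
orientation: [-3.138, -0.151, 0.0]
force: [0.6, -0.2, -2.2]
opening: 0.0553
grip_force: 44.0
```

```bash
python3 - <<'E'
from h import *
rel([.4783,-.0539],5.5)
E
```

```text
t 15.6 tcp [ 0.4795 -0.0529  0.0813] head 5.51 dxy [-1.3  0.8] turn 0.01 tilt [-0. -0. -1.]
```

Not in contact yet; lower about 2 mm more.

servo_tool --plan '[[[-1,0.5,0.5,0,0.4],[-1,0.5,0.5,0,0.4],[-1,0.5,1,0,0.4],[-1,0.5,1,0,0.4],[-1,0.5,1.5,0,0.4],[-1,0.5,1.5,0,0.4],[-1,0.5,2,0,0.4],[-1,0.5,2,0,0.4],[-1,0.5,2,0,0.4],[-1,0.5,2,0,0.4]]]'

```text
time_s: 16.43
tool_pos: [0.4786, -0.0536, 0.0793]
orientation: [-3.138, -0.151, 0.0]
force: [-0.6, 0.1, -2.1]
opening: 0.0551
grip_force: 44.0
```

servo_tool --plan '[[[0,0,0.5,0,0.4],[0,0,0.5,0,0.4],[0,0,0.5,0,0.4],[0,0,1,0,0.4],[0,0,1,0,0.4],[0,0,1,0,0.4],[0,0,1,0,0.4],[0,0,1,0,0.4],[0,0,1,0,0.4],[0,0,1,0,0.4]]]'

```text
time_s: 17.27
tool_pos: [0.4788, -0.0536, 0.079]
orientation: [3.138, 0.151, 0.0]
force: [-3.6, -0.5, 5.1]
opening: 0.0552
grip_force: 44.8
```

Contact. Release, rise and clear the view.

servo_tool --plan '[[[0,0,0,0,0.5],[0,0,0,0,0.7],[0,0,0,0,0.85],[0,0,0,0,1],[0,0,0,0,1],[0,0,0,0,1],[0,0,-10,0,1],[0,0,-30,0,1],[0,0,-60,0,1],[0,0,-90,0,1]]]'

```text
time_s: 18.1
tool_pos: [0.4776, -0.0533, 0.1689]
orientation: [-3.137, -0.151, 0.003]
force: [0.4, -0.1, -0.4]
opening: 0.0853
grip_force: 0.0
```

servo_tool --plan '[[[0,0,-35,0,1],[0,0,-60,0,1],[0,15,-60,0,1],[0,45,-60,0,1],[0,85,-60,0,1],[0,125,-60,0,1],[0,165,-60,0,1],[0,200,-60,0,1],[0,220,-60,0,1],[0,220,-60,0,1]]]'

```text
time_s: 18.93
tool_pos: [0.4998, -0.2771, 0.2292]
orientation: [3.135, 0.144, 0.002]
force: [-0.3, 0.0, 0.5]
opening: 0.0856
grip_force: 0.0
```

```bash
python3 - <<'E'
from h import *
p=r.camera_params("top");im=r.capture("top");sd=r.capture("side")
for c,z,roi in(('yellow',.114,(320,160,400,290)),('blue',.076,(320,160,400,290)),('red',.038,(215,190,280,270))):print(c,rect(im,p,c,z,roi))
a=cv2.resize(im[150:300,280:430,::-1],(400,400));b=cv2.resize(sd[190:310,300:420,::-1],(400,400))
cv2.imwrite("pics/f.png",np.hstack([a,b]));print(r.state()['tool_pos'],r.state()['joint_velocities'].round(3))
E
```

```text
yellow (array([ 0.479 , -0.0535], dtype=float32), np.float32(5.61), [np.float32(0.0558), np.float32(0.1336)], array([357., 226.]))
blue (array([ 0.5637, -0.0448], dtype=float32), np.float32(-78.15), [np.float32(0.0207), np.float32(0.0559)], array([350., 192.]))
red (array([0.4854, 0.1948], dtype=float32), np.float32(12.41), [np.float32(0.0567), np.float32(0.1326)], array([248., 231.]))
[ 0.49953225 -0.27302161  0.2286225 ] [ 0.032 -0.016  0.027  0.004  0.002 -0.   ]
```

View pics/f.png

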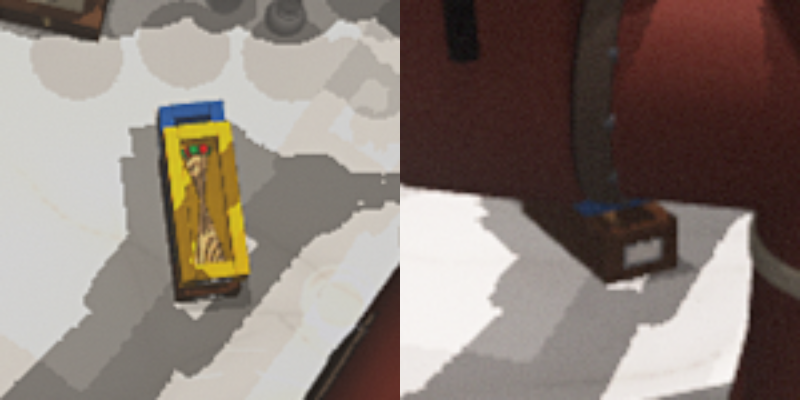

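The stack is staggered as wanted: yellow is at (357,226) in the top image, the blue end shows beyond it, and red hasn't moved.

```bash
python3 -c "
from workcell import r
print(r.hand_in())"
```

```text
the job is handed in; nothing more can be done
None
```

I handed in the stack at about 19 s: blue sits on wood about 32 mm towards the wall, yellow on blue about 29 mm back (3 mm from straight above wood by my last measurement), and red did not move; no verdict came back.

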